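Tip a carton of slides into its bay and push it home

TASK

A carton of microscope slides stands on end in front of the empty bay of the low dock. Push it over, high up, with your fingertips so that it falls away from you and lies flat in the bay between the rails, then push it along the bay until it is fully home against the end stop. Do not grasp or lift it at any time, and leave the carton in the other bay and the things around the dock where they are.

Things in the scene. Friction and masses are not known exactly. Their poses are not given: they have to be found in the camera images.
- dock: fixed plywood plate 190 x 134 mm, 4 mm thick, with two parallel bays between aluminium rails. Origin: on the worktop under the middle of the mouth (white line) of the EMPTY right-hand bay; x points along the bay from mouth to end stop, y left to the occupied bay (its centre line is at y = +62 mm), z up. Before the mouth the plate is bare to x = -93 mm.
- bay_mouth (a point): middle of the empty bay's mouth, on top of the plate. The bay is 50 mm wide (25 mm each side of this); its rails are 12 mm wide, with round noses that reach 6 mm before the mouth, and rise 10 mm above the plate.
- bay_stop (a point): foot of the end stop's near face, mid-width of the empty bay, on top of the plate, 85 mm in from the mouth. The stop rises 16 mm above the plate.
- carton: the carton to tip over: 84 mm tall, 29 mm deep, 32 mm wide as it stands on end, 140 to 280 g; its front face 15 to 35 mm before the mouth, up to 3 mm off the bay's centre line, turned up to 0.05 rad. Origin: centre of its front face (towards the bay), which is its underside once tipped. Own y: up while standing, to the end stop when lying; own z: out of the bay while standing, up when lying.
- carton_foot (a point): centre of the 32 x 29 mm end on which the carton stands, flat on the plate; once it lies, the middle of its near end. Pushed near its top, the carton tips about the front lower edge of this end, and beyond about 20 degrees of lean falls by itself; pushed low it slides.
- carton_top (a point): centre of the carton's other end, 84 mm from the foot: at the top while it stands; once it lies, the middle of its far end, the one that goes against the end stop
- stored_carton: second carton of the same kind and size, already lying in the left bay of the dock; bystander, leave where it is. Origin: centre of its underside
- vial: small capped glass vial, 26 mm across, 55 mm tall, standing to the right of the dock; bystander. Origin: centre of its underside
- cup: grey weighing cup, 58 mm across, 52 mm tall, standing to the right of the dock; bystander. Origin: centre of its underside
- dish: round petri dish, 59 mm across, 13 mm high, to the left of the dock; bystander. Origin: centre of its underside
- beaker: glass beaker, 53 mm across, 70 mm tall, to the left of the dock; bystander. Origin: centre of its underside
There are look-alikes about, which are no part of the job. What is shaped like the carton but orange, pink or red is not meant.

How it is judged:
By the outcome, as a careful person would: the job done as asked, in the order asked, and still so for the second after the job is handed in, with the robot touching nothing.
It also fails if it takes over 40 s, if anything falls off the work surface, if the arm or the gripper's body presses on something with over 40 N, if the wrist force passes 120 N, or if a joint passes its speed limit or range.

ROBOT

A 6-joint arm with a two-finger parallel gripper is mounted at the origin on a cart in front of the work surface, level with it; the furniture and walls round the work are solid. World frame = base frame: x ahead of the robot, y to its left, z up, the work surface at z = 0. Lengths are in mm, angles in rad, forces in N, time in s.
With the tool pointing down it reaches from about 400 to 925 mm from the base axis. Payload 12.5 kg.
Tool frame: the origin (TCP) lies midway between the tips of the shut fingers; the grasp point (between the pads) lies 19 mm behind it (env.tcp_to_grasp is the distance from the TCP to the grasp point, in mm); z points along the fingers, y is the line along which they close (so a half turn about z gives the same grasp; the last joint's range is limited). The gripper opens to 95 mm and grips with 3 to 60 N. Pads are 20 mm wide; open, the fingers measure 119 mm over their backs; the gripper's body (75 mm by 180 mm) begins 59 mm behind the grasp point.
Start: joints at [-1.24, 0.491, 1.559, -0, 1.092, -0.106], TCP at [264.426, -566.327, 214.661] pointing down, gripper open.
Joint ranges: [-3.1, 3.1], [-0.84, 2.19], [0.05, 2.79], [-1.13, 4.28], [0.06, 2.93], [-2.69, 2.69]. Speed limits (rad/s): [2.22, 2.22, 2.79, 3.14, 3.14, 3.14].

INTERFACE

Orientations are given as [roll, pitch, yaw] about the fixed x, y, z axes, in that order (R = Rz(yaw) Ry(pitch) Rx(roll)).
In Python, from cell import env gives the robot as it stands. The module is installed in compiled form; this text tells all that it offers.
- The arm moves only by the tool step_arm, never from a script. Its argument "plan" is a list that holds one entry, the list of rows, each a list of 5 numbers: the shift along the tool's x, y, z in mm, then the turn about the tool's z in degrees, then the opening, from -1 (shut) to 1 (fully open). A call has 1 to 8 rows; each row is the pose to reach, as a shift and turn from the pose commanded when the call began, along the tool's axes at that moment; what a row does not reach only later rows make up. A row lasts 1/12 s, in which the tool goes at most 41.7 mm and 7.16 degrees, less where a joint would pass 70% of its speed; a pose out of reach is approached as far as the arm can. A call with a gripper value outside its range is refused whole. The fingers move at their own pace and stop on an object; the grip force is fixed at half the most. Time passes only in rows, so rows that repeat a pose let the fingers close. It gives the time, the measured TCP pose, the force, the opening and the grip force at its end, in the units of the state.
- env.state(): the state, without advancing time (a new reading comes with each control period).
- env.read_camera(name): name is "scene" or "top" or "wrist"; returns the picture (400x640x3 uint8, blue, green, red); there is no depth.
- env.get_calibration(name): a dict with "K" (3x3 intrinsics, pixels), "extrinsics" (4x4, takes a point from world to camera coordinates). Camera axes: x right, y up, looking along -z (the intrinsics and any distortion apply to the point x, -y, -z); pixel columns grow to the right and rows downward; lengths in mm; the calibration is good to about 2 mm. A picture is of the moment at which its call begins: read the wrist's pose just before it. get_calibration takes no time and is no camera call; for the wrist camera it gives the pose at the moment of the call.
- env.job_done(): hands the job in; it is judged then, once.
The state is a dict: "t": time; "joints": joint angles; "qvel": joint speeds; "tau": joint torques, N m; "eef_pos": TCP position; "tcp_rot": TCP orientation; "ft_force": force on the tool from outside, world axes, zero at the start; "moment": the same for the moment, N m; "opening": opening from 0.0 (shut) to 1.0 (fully open); "grip_force": force on a finger pad.
Only numpy, scipy, OpenCV 4.12 (cv2) and the standard library are available. Lean on these libraries where they do the work, as an engineer would, in place of code of your own. Each camera call takes 0.05 s, during which the arm holds its last target. There are 200 camera calls.

## Working session

There is one attempt and no reset: what is moved stays moved. The work goes in short steps, Python scripts to look and compute and a tool call to move; the robot and the scene stay as the last step left them, time stands still between calls to the robot, and variables do not carry over. Pictures are saved under pics/ and viewed, at most 10 in all, crops included, and the job is handed in when it is done.

Besides the shell and the picture viewer there is one more tool, called after "Request:" as name([rows], argument=value, ...), one row to a line, values as JSON. step_arm: Moves the arm, as the interface text tells. Its arguments: {"type":"object","properties":{"plan":{"type":"array"}},"required":["plan"]}

```bash
mkdir -p pics
python3 - <<'E'
from cell import env
import cv2,numpy as np
for n in("scene","top"):
    im=env.read_camera(n); cv2.imwrite(f"pics/{n}0.png",im)
    c=env.get_calibration(n); print(n,c)
s=env.state();print(s['t'],s['eef_pos'],s['tcp_rot'],s['ft_force'],s['opening'])
E
```

```text
scene {'K': array([[424.42421624,   0.        , 320.19705321],
       [  0.        , 424.42421624, 210.67496031],
       [  0.        ,   0.        ,   1.        ]]), 'extrinsics': array([[-5.16324017e-01, -8.56214030e-01,  1.75226793e-02,
         4.20746440e+02],
       [ 5.11314796e-01, -2.91796014e-01,  8.08339202e-01,
        -2.93136334e+02],
       [-6.86998318e-01,  4.26324549e-01,  5.88456192e-01,
        -8.03338496e+02],
       [ 0.00000000e+00,  0.00000000e+00,  0.00000000e+00,
         1.00000000e+00]])}
top {'K': array([[383.31345419,   0.        , 324.65494803],
       [  0.        , 383.31345419, 199.91942513],
       [  0.        ,   0.        ,   1.        ]]), 'extrinsics': array([[ 2.02778876e-02, -9.99769457e-01, -7.05969056e-03,
         1.79382029e+02],
       [ 9.95882131e-01,  1.95739808e-02,  8.85191490e-02,
        -5.54404443e+02],
       [-8.83605554e-02, -8.82560103e-03,  9.96049457e-01,
        -8.74738308e+02],
       [ 0.00000000e+00,  0.00000000e+00,  0.00000000e+00,
         1.00000000e+00]])}
0.1 [ 264.33692915 -566.11598307  214.12601952] [-3.14061482e+00 -1.13441354e-04  4.36749883e-01] [ 0.08361546  0.01395957 -0.37253247] 1.0012114239740364
```

View pics/scene0.png

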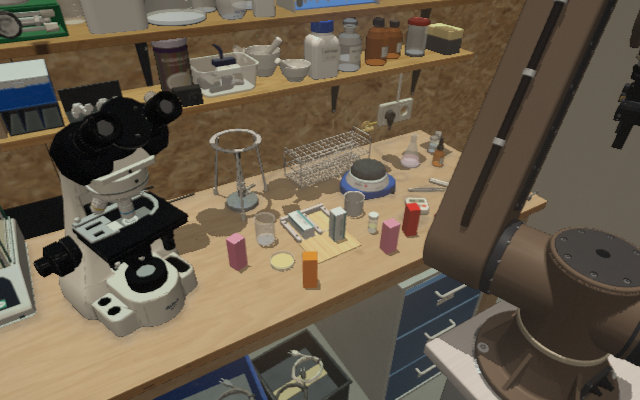

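View pics/top0.png

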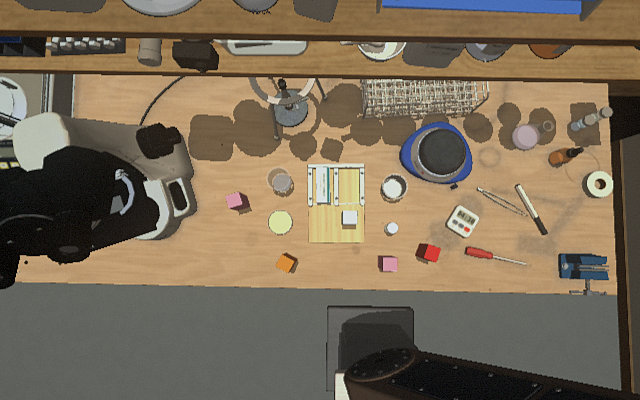

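The top view shows the dock at about (308–365, 165–243). The white carton stands at (349,217) and the stored one lies at (322,184). The scene view shows the target carton at (338,225). I'll enlarge both.

Run:
```python
import cv2,numpy as np
a=cv2.imread("pics/top0.png")[155:255,285:415];b=cv2.imread("pics/scene0.png")[185:275,270:390]
a=cv2.resize(a,None,fx=6,fy=6,interpolation=cv2.INTER_CUBIC);b=cv2.resize(b,None,fx=6,fy=6,interpolation=cv2.INTER_CUBIC)
cv2.imwrite("pics/ta.png",a);cv2.imwrite("pics/sb.png",b)
```

```text
(no output)
```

View pics/ta.png

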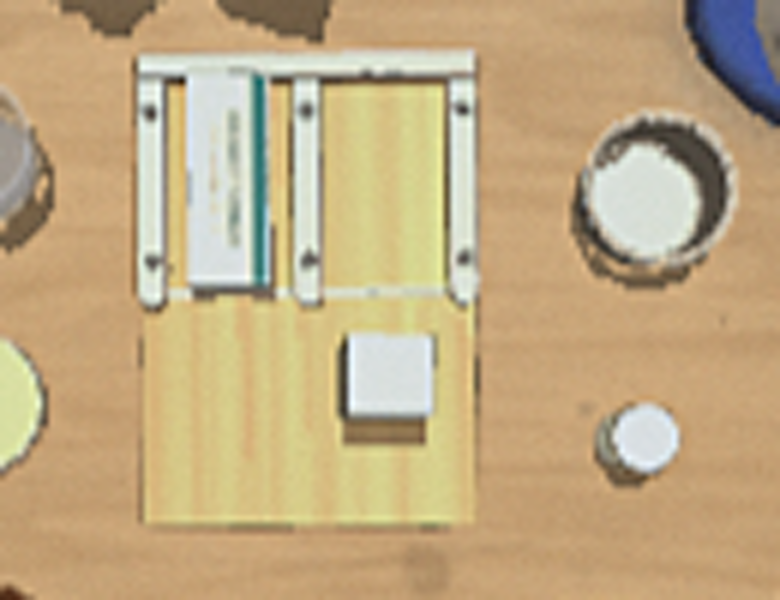

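View pics/sb.png

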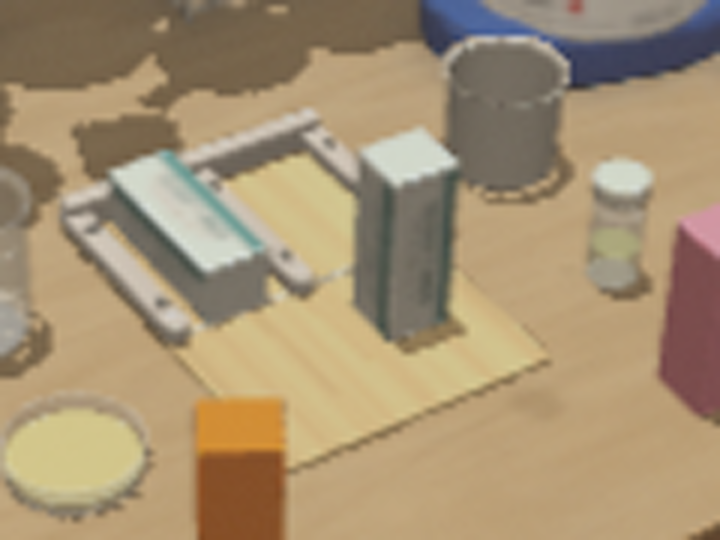

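The enlarged top view gives, in crop pixels (÷6, +285/+155): 
- Plate near corners at (143,522) and (474,522).
- Mouth line at y≈293.
- Rail screws at (307,260)/(463,258) and (307,110)/(462,108).
- Carton top end with corners (347,335), (434,335), (431,415) and (346,415).

The scene view agrees: the carton stands upright before the right-hand bay, with the vial and cup to its right.

```bash
cat > h.py <<'E'
import numpy as np
from cell import env
def ray(n,u,v,z,c=None):
    c=c or env.get_calibration(n);K=c['K'];E=c['extrinsics']
    d=np.linalg.inv(K)@[u,v,1]; d=E[:3,:3].T@(d*[1,-1,-1]); o=-E[:3,:3].T@E[:3,3]
    return o+d*(z-o[2])/d[2]
E
python3 - <<'E'
from h import *
np.set_printoptions(precision=1,suppress=True)
T=lambda u,v,z:ray("top",285+(u+.5)/6-.5,155+(v+.5)/6-.5,z)[:2]
S=lambda u,v,z:ray("scene",270+(u+.5)/6-.5,185+(v+.5)/6-.5,z)[:2]
print("plate near",T(143,522,4),T(474,522,4))
print("mouth",T(180,293,4),T(370,293,4),T(435,293,4))
A=[T(*p,14) for p in((307,260),(463,258),(307,110),(462,108))];print("screws",A)
print("rail edges",T(320,200,14),T(449,200,14))
print("stop face top", T(320,77,20),T(448,77,20))
C=[T(*p,88) for p in((347,335),(434,335),(431,415),(346,415))];print("carton top",C,np.mean(C,0))
print("vial top",T(645,438,55),"cup",T(657,195,52))
print("S carton top",[S(*p,88) for p in((360,152),(420,128),(458,162),(395,187))])
print("S foot", [S(*p,4) for p in((357,307),(390,338),(450,320))])
print("S plate near",S(290,470,4),S(550,360,4))
print("S stored top",[S(*p,33) for p in((110,170),(170,150),(265,245),(205,273))], 'pinkR', ray("top",388,264,80))
E
```

```text
plate near [452.3 227.2] [454.9  96. ]
mouth [543.7 214.6] [545.2 138.6] [545.7 112.6]
screws [array([557. , 164.2]), array([559. , 102.5]), array([617.1, 165.3]), array([619. , 103.6])]
rail edges [581.  159.5] [582.  108.3]
stop face top [629.4 160.5] [630.4 109.8]
carton top [array([523. , 150.7]), array([523.6, 119.2]), array([494.6, 119.9]), array([494. , 150.6])] [508.8 135.1]
vial top [488.5  37. ] cup [580.8  32.4]
S carton top [array([523.7, 150.4]), array([525.7, 119.6]), array([497.8, 119.2]), array([496.2, 150.9])]
S foot [array([524.7, 148.2]), array([500.1, 147.1]), array([497.4, 118.3])]
S plate near [451.4 225.6] [454.4  96.3]
S stored top [array([630.5, 212. ]), array([630.6, 181.7]), array([550. , 179.7]), array([546. , 211.2])] pinkR [409.   49.7  80. ]
```

Measured in world coordinates: dock yaw ≈0.019, mouth (545.5,133.2), stop face x≈630. The carton's back face is at x≈494.5, front at 523.5, centre y≈135, yaw ≈0.02. I'll move with the fingers shut, staying high.

Request:
step_arm([
  [[296,-266,0,24,-1],[296,-266,0,24,-1],[296,-266,0,24,-1],[296,-266,0,24,-1],[296,-266,0,24,-1],[296,-266,0,24,-1],[296,-266,0,24,-1],[296,-266,0,24,-1]],
])

```text
t: 0.77
eef_pos: [395.0, -257.6, 214.6]
tcp_rot: [-3.142, 0.0, 0.018]
ft_force: [1.1, -0.6, -0.4]
opening: 0.494
grip_force: 0.0
```

Request:
step_arm([
  [[60,-330,0,0,-1],[60,-330,0,0,-1],[60,-330,0,0,-1],[60,-330,0,0,-1],[60,-330,0,0,-1],[60,-330,0,0,-1],[60,-330,0,0,-1],[60,-330,0,0,-1]],
])

```text
t: 1.43
eef_pos: [448.3, 71.5, 214.6]
tcp_rot: [3.141, -0.0, 0.018]
ft_force: [1.0, -1.2, 0.3]
opening: 0.005
grip_force: 0.0
```

Request:
step_arm([
  [[0,0,0,0,-1],[0,0,0,0,-1],[0,0,0,0,-1]],
])

```text
t: 1.68
eef_pos: [448.3, 69.3, 214.4]
tcp_rot: [3.141, 0.001, 0.019]
ft_force: [-1.0, -0.4, -0.1]
opening: 0.006
grip_force: 0.0
```

Request:
step_arm([
  [[8,-65,0,0,-1],[8,-65,0,0,-1],[8,-65,40,0,-1],[8,-65,80,0,-1],[8,-65,110,0,-1],[8,-65,138,0,-1],[8,-65,138,0,-1],[8,-65,138,0,-1]],
])

```text
t: 2.35
eef_pos: [455.2, 133.1, 76.2]
tcp_rot: [3.141, 0.003, 0.016]
ft_force: [0.4, -0.2, -0.2]
opening: 0.005
grip_force: 0.0
```

Run:
```python
from h import *;import cv2
b=env.read_camera("scene")[165:285,250:410];cv2.imwrite("pics/s1.png",cv2.resize(b,None,fx=5,fy=5,interpolation=cv2.INTER_CUBIC))
s=env.state();print(s['t'],s['eef_pos'],s['tcp_rot'],s['ft_force'])
```

```text
2.4 [455.9496388  133.4821596   77.36860775] [3.14142924e+00 1.19664408e-04 1.60313337e-02] [0.32083868 0.00869592 0.3435808 ]
```

View pics/s1.png

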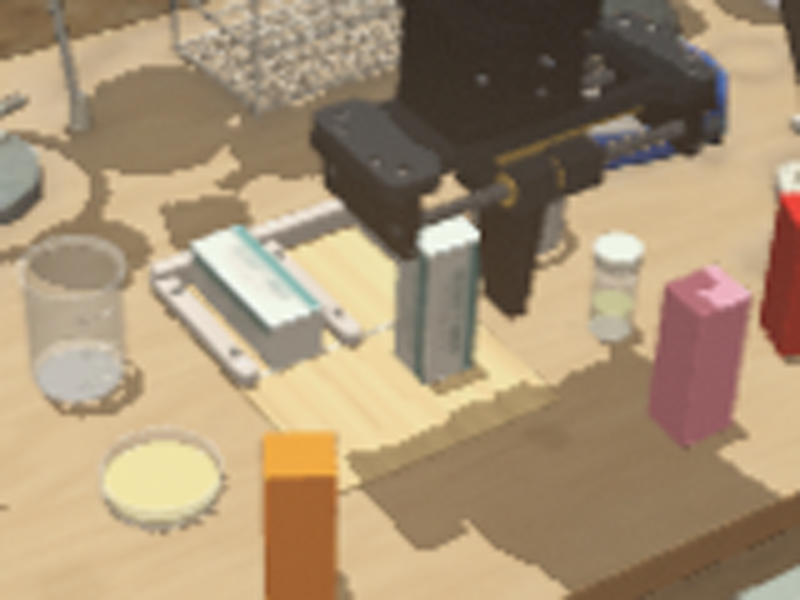

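The shut fingers, tip at (515,310), stand clear behind the upright carton at (440,300), and everything else is untouched. Next I push high.

Request:
step_arm([
  [[12,-1,0,0,-1],[22,-1,0,0,-1],[26,-1,0,0,-1],[30,-1,0,0,-1],[34,-1,0,0,-1],[38,-1,0,0,-1],[42,-1,0,0,-1],[46,-1,0,0,-1]],
])

```text
t: 3.07
eef_pos: [501.7, 136.4, 76.7]
tcp_rot: [3.141, -0.0, 0.018]
ft_force: [-0.1, -0.2, 0.1]
opening: 0.006
grip_force: 0.1
```

Request:
step_arm([
  [[4,0,0,0,-1],[8,0,0,0,-1],[12,0,0,0,-1],[15,0,0,0,-1],[15,0,0,0,-1],[15,0,0,0,-1]],
])

```text
t: 3.57
eef_pos: [516.4, 136.6, 76.5]
tcp_rot: [3.141, 0.0, 0.018]
ft_force: [-1.1, -0.1, -0.1]
opening: 0.006
grip_force: 0.0
```

Run:
```python
from h import *;import cv2
b=env.read_camera("scene")[165:285,250:410];cv2.imwrite("pics/s2.png",cv2.resize(b,None,fx=5,fy=5,interpolation=cv2.INTER_CUBIC))
s=env.state();print(s['t'],s['eef_pos'],s['tcp_rot'],s['ft_force'])
```

```text
3.6167 [516.22073636 136.60912632  76.52630663] [3.14145305e+00 2.77966460e-04 1.79026263e-02] [-0.30064845  0.04281528  1.35905942]
```

View pics/s2.png

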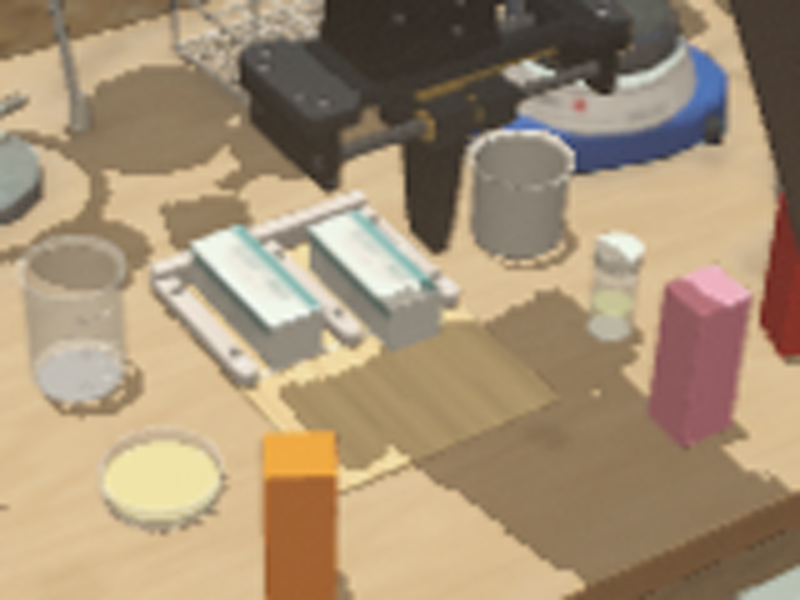

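The carton lies flat between the rails. Its near top edge runs from (385,320) to (440,292), and its far top edge from (308,230) to (360,210).

Run:
```python
from h import *
S=lambda u,v,z:ray("scene",250+(u+.5)/5-.5,165+(v+.5)/5-.5,z)[:2].round(1)
print([S(*p,33) for p in((308,228),(358,209),(440,292),(383,320))],[S(*p,4) for p in((390,348),(440,328))])
```

```text
[array([610.4, 152.1]), array([612.2, 119.7]), array([528.1, 121.2]), array([523. , 158.9])] [array([532. , 148.2]), array([533. , 116.6])]
```

Request:
step_arm([
  [[-16,0,0,0,-1],[-32,0,0,0,-1],[-32,1,0,0,-1],[-32,1,30,0,-1],[-32,1,54,0,-1],[-32,1,57,0,-1],[-32,1,57,0,-1]],
])

```text
t: 4.2
eef_pos: [484.2, 134.9, 18.8]
tcp_rot: [3.141, 0.002, 0.018]
ft_force: [0.1, 0.5, 0.4]
opening: 0.008
grip_force: 0.0
```

Request:
step_arm([
  [[15,0,0,0,-1],[26,0,0,0,-1],[31,0,0,0,-1],[35,0,0,0,-1],[38,0,0,0,-1],[41,0,0,0,-1],[44,0,0,0,-1],[47,0,0,0,-1]],
])

```text
t: 4.87
eef_pos: [531.3, 135.9, 19.8]
tcp_rot: [3.141, 0.0, 0.018]
ft_force: [-3.0, -0.8, 1.9]
opening: 0.006
grip_force: 1.4
```

Request:
step_arm([
  [[1,0,0,0,-1],[2,0,0,0,-1],[2,0,0,0,-1]],
])

```text
t: 5.12
eef_pos: [533.5, 135.9, 19.6]
tcp_rot: [3.142, -0.0, 0.018]
ft_force: [-0.7, 1.2, -0.4]
opening: 0.004
grip_force: 0.7
```

Not against the stop yet. I'll continue 1 mm at a time and watch the force.

Request:
step_arm([
  [[1,0,0,0,-1],[2,0,0,0,-1],[3,0,0,0,-1],[3,0,0,0,-1]],
])

```text
t: 5.45
eef_pos: [534.4, 135.9, 19.5]
tcp_rot: [3.141, 0.005, 0.018]
ft_force: [-10.5, 0.3, 8.4]
opening: 0.008
grip_force: 5.4
```

Request:
step_arm([
  [[1,0,0,0,-1],[1,0,0,0,-1]],
])

```text
t: 5.62
eef_pos: [534.4, 135.9, 19.5]
tcp_rot: [3.141, 0.007, 0.018]
ft_force: [-14.4, -0.3, 11.0]
opening: 0.003
grip_force: 7.4
```

Request:
step_arm([
  [[1,0,0,0,-1],[1,0,0,0,-1]],
])

```text
t: 5.78
eef_pos: [534.4, 135.9, 19.5]
tcp_rot: [3.141, 0.009, 0.018]
ft_force: [-18.4, -0.0, 14.8]
opening: 0.001
grip_force: 9.5
```

The force is rising with no advance, so the carton appears to be against the stop. I'll back off, rise and check.

Request:
step_arm([
  [[-5,0,0,0,-1],[-15,0,0,0,-1],[-40,0,0,0,-1],[-50,0,0,0,-1],[-50,0,-40,0,-1],[-70,0,-80,0,-1],[-70,0,-120,0,-1],[-70,0,-150,0,-1]],
])

```text
t: 6.45
eef_pos: [468.0, 134.9, 172.5]
tcp_rot: [-3.141, -0.002, 0.018]
ft_force: [1.1, 0.4, 0.8]
opening: 0.006
grip_force: 0.0
```

Run:
```python
from h import *;import cv2
s=env.state();print(s['t'],s['eef_pos'],s['ft_force'])
r=lambda b,f:cv2.resize(b,None,fx=f,fy=f,interpolation=cv2.INTER_CUBIC)
cv2.imwrite("pics/s3.png",r(env.read_camera("scene")[185:265,270:390],6))
cv2.imwrite("pics/t3.png",r(env.read_camera("top")[155:255,285:415],6))
```

```text
6.45 [467.95868396 134.85621976 172.49124885] [1.1191429  0.35169698 0.7775834 ]
```

View pics/t3.png

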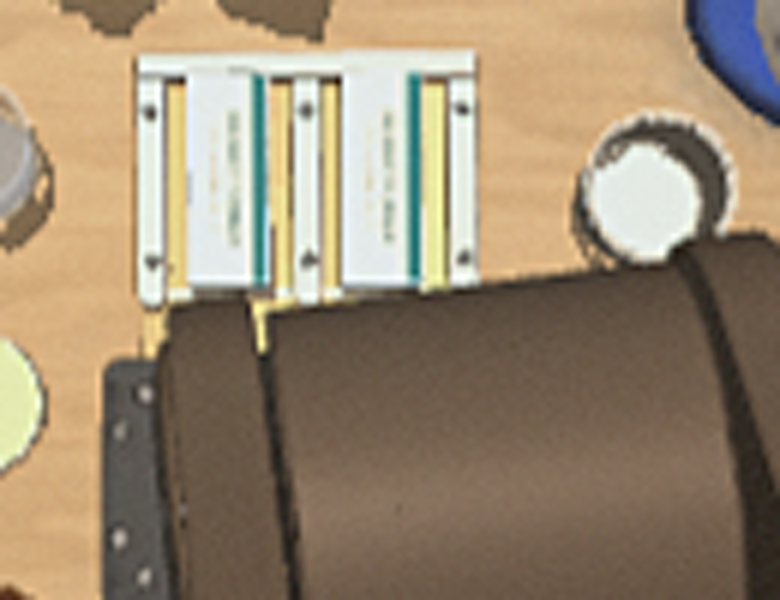

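View pics/s3.png

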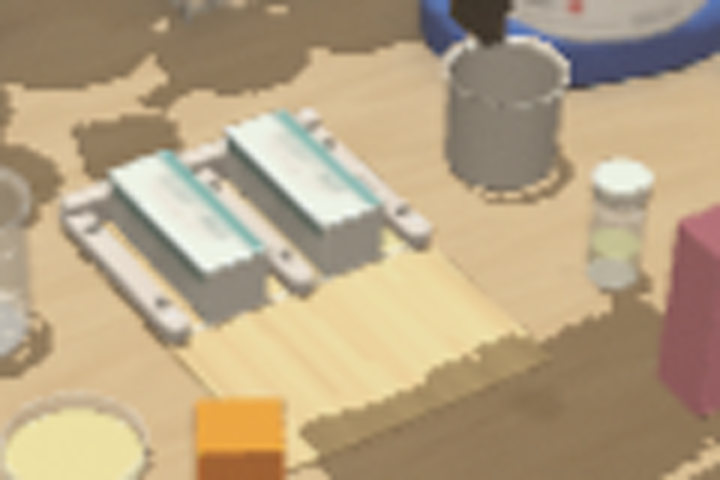

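Both cartons lie level. In the top view their near ends are at y≈285–288 and their far ends are at the stop, y≈70. The bystanders in view have not moved and the arm is clear of everything, so I'm handing in.

```bash
python3 -c "
from cell import env
print(env.job_done())"
```

```text
the job is handed in; nothing more can be done
None
```

The carton was tipped over with a high fingertip push, lies flat between the rails and is home against the end stop; the neighbouring carton and the surrounding things I could see had not moved, and the job is handed in at about 6.5 s.

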